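# Update the workshop status flags

### The job

Each of the three flag stands shows whether the item lying just behind it may be used. The block plane is ready again, so flip its flag right over to green, and the round tin with the blue lid is used up, so flip its flag right over to red; each paddle must end lying about level. Only push gently with the fingers: pinch and lift nothing, leave the walnut box's flag on red, and keep the stands and everything else in place.

Things in the scene. Friction and masses are not known exactly. Their poses are not given: they have to be found in the camera images.
- stand_plane: Flag stand of the block plane, which lies 130-180 mm beyond it in the stand's +x. Loose, 0.9 kg: steel base 100 (x) x 130 (y) x 11 mm; two cheeks, 24 mm wide in y, outer faces at x = +-28 mm (hubs to 37), rise to 99 mm. Origin: centre of the underside; z up, x roughly away from the robot. The flag's hinge axis runs along x, 90 mm above the origin.
- flag_plane (a joint): Flag angle of the block plane, -0.25 to 3.39 rad. 0: level, paddle to the stand's +y, RED face up, tail to -y. 1.57: paddle straight up, tail down between the cheeks. 3.14: level, paddle to -y, GREEN up, tail to +y. Starts within 0.1 of level; stops 0.25 below level on both sides. Friction hinge: stays where left, turns at about 0.05 N m. Pressing the tail down raises the paddle.
- paddle_plane (a point): Centre of the square paddle of the block plane's flag: 64 mm wide, 6 mm thick, from 28 to 90 mm out from the hinge axis; one face red, the other green. Axes of the flag: z is the normal of the red face.
- tail_plane (a point): Centre of the black ridged thumb pad on the block plane's flag's tail, 43 mm from the hinge axis, opposite the paddle; the tail is 30 mm wide, 4 mm thick and ends 60 mm from the axis.
- stand_tin: Flag stand of the round tin, which lies 130-180 mm beyond it in the stand's +x. Loose, 0.9 kg: steel base 100 (x) x 130 (y) x 11 mm; two cheeks, 24 mm wide in y, outer faces at x = +-28 mm (hubs to 37), rise to 99 mm. Origin: centre of the underside; z up, x roughly away from the robot. The flag's hinge axis runs along x, 90 mm above the origin.
- flag_tin (a joint): Flag angle of the round tin, -0.25 to 3.39 rad. 0: level, paddle to the stand's +y, RED face up, tail to -y. 1.57: paddle straight up, tail down between the cheeks. 3.14: level, paddle to -y, GREEN up, tail to +y. Starts within 0.1 of level; stops 0.25 below level on both sides. Friction hinge: stays where left, turns at about 0.05 N m. Pressing the tail down raises the paddle.
- paddle_tin (a point): Centre of the square paddle of the round tin's flag: 64 mm wide, 6 mm thick, from 28 to 90 mm out from the hinge axis; one face red, the other green. Axes of the flag: z is the normal of the red face.
- tail_tin (a point): Centre of the black ridged thumb pad on the round tin's flag's tail, 43 mm from the hinge axis, opposite the paddle; the tail is 30 mm wide, 4 mm thick and ends 60 mm from the axis.
- stand_box: Flag stand of the walnut box, which lies 130-180 mm beyond it in the stand's +x. Loose, 0.9 kg: steel base 100 (x) x 130 (y) x 11 mm; two cheeks, 24 mm wide in y, outer faces at x = +-28 mm (hubs to 37), rise to 99 mm. Origin: centre of the underside; z up, x roughly away from the robot. The flag's hinge axis runs along x, 90 mm above the origin.
- flag_box (a joint): Flag angle of the walnut box, -0.25 to 3.39 rad. 0: level, paddle to the stand's +y, RED face up, tail to -y. 1.57: paddle straight up, tail down between the cheeks. 3.14: level, paddle to -y, GREEN up, tail to +y. Starts within 0.1 of level; stops 0.25 below level on both sides. Friction hinge: stays where left, turns at about 0.05 N m. Pressing the tail down raises the paddle.
- paddle_box (a point): Centre of the square paddle of the walnut box's flag: 64 mm wide, 6 mm thick, from 28 to 90 mm out from the hinge axis; one face red, the other green. Axes of the flag: z is the normal of the red face.
- tail_box (a point): Centre of the black ridged thumb pad on the walnut box's flag's tail, 43 mm from the hinge axis, opposite the paddle; the tail is 30 mm wide, 4 mm thick and ends 60 mm from the axis.
- block_plane: Grey metal block plane with pale wooden parts, 42 (x) x 155 (y) x 60 (z) mm, loose; origin: centre of the underside. Lies behind its flag stand. Bystander.
- fret_tin: Round tin with a dark blue lid, 72 mm across, 28 mm high, loose; origin: centre of the underside. Stands behind its flag stand. Bystander.
- bit_box: Walnut box with a brass-coloured catch, 106 (x) x 150 (y) x 60 (z) mm, loose; origin: centre of the underside. Stands behind its flag stand. Bystander.
- screwdriver: Screwdriver with a yellow handle, 200 mm long along its y, 31 mm high, loose, lying near the front edge; origin: centre of the underside. Bystander.
- sanding_block: Brown sanding block, 67 (x) x 112 (y) x 30 (z) mm, loose, lying near the front edge; origin: centre of the underside. Bystander.

How it is judged (in metres and radians):
At the end, for the whole second after the job is handed in: Plane's flag green up, tin's flag red up, each raised at most 0.2 rad above level (drooping to its stop is allowed); walnut box's flag still on red (below 0.42 rad); flags at rest; stands upright within 30 mm of where they were, the other things within 20 mm (value of joint flag_plane above 2.94 rad and value of joint flag_tin below 0.2 rad and value of joint flag_box below 0.42 rad and velocity of joint flag_plane between -0.05 and 0.05 rad/s and velocity of joint flag_tin between -0.05 and 0.05 rad/s and velocity of joint flag_box between -0.05 and 0.05 rad/s and distance of each of stand_plane, stand_tin, stand_box from where it was at the start of the episode below 0.03 m and height (world z) of each of stand_plane, stand_tin, stand_box below 0.01 m and angle between each of stand_plane, stand_tin, stand_box's own z axis and vertical below 0.12 rad and distance of each of block_plane, fret_tin, bit_box, screwdriver, sanding_block from where it was at the start of the episode below 0.02 m); the robot touches nothing.
It fails at once if a flag stand is lifted or tipped (height (world z) of any of stand_plane, stand_tin, stand_box above 0.01 m or angle between any of stand_plane, stand_tin, stand_box's own z axis and vertical above 0.12 rad).
It fails at once if a flag stand is shoved more than 30 mm (distance of any of stand_plane, stand_tin, stand_box from where it was at the start of the episode above 0.03 m).
It fails at once if a flag or stand is pinched or forced (over 30 N from the fingers) (contact force between the fingers and stand_plane above 30 N or contact force between the fingers and stand_tin above 30 N or contact force between the fingers and stand_box above 30 N).
It fails at once if the walnut box's flag is turned away from red (beyond 0.42 rad) (value of joint flag_box above 0.42 rad).
It fails at once if the block plane, round tin, walnut box, screwdriver or sanding block is lifted or shifted by more than 20 mm (distance of any of block_plane, fret_tin, bit_box, screwdriver, sanding_block from where it was at the start of the episode above 0.02 m).
It also fails if it takes over 58 s, if anything falls off the work surface, if the arm or the gripper's body presses on something with over 40 N, if the wrist force passes 120 N, or if a joint passes its speed limit or range.

### The arm

A 6-joint arm with a two-finger parallel gripper is mounted at the origin on a cart in front of the work surface, level with it; the furniture and walls round the work are solid. World frame = base frame: x ahead of the robot, y to its left, z up, the work surface at z = 0. Lengths are in m, angles in degrees, forces in N, time in s.
With the tool pointing down it reaches from about 0.35 to 0.85 m from the base axis. Payload 8.1 kg.
Tool frame: the origin (TCP) lies on the centre line of the jaws, within the pads' length; the fingertips stand 8 mm ahead of it and the grasp point (between the pads) lies 11 mm behind it (robot.tip_reach is the distance from the TCP to the fingertips, in m); z points along the fingers, y is the line along which they close (so a half turn about z gives the same grasp; the last joint's range is limited). The gripper opens to 93 mm and grips with 3 to 60 N. Pads are 15 mm wide; open, the fingers measure 128 mm over their backs; the gripper's body (75 mm by 188 mm) begins 65 mm behind the grasp point.
Start: joints at [-77.43, 7.471, 85.268, -0, 87.261, -4.893], TCP at [0.18, -0.572, 0.227] pointing down, gripper open.
Joint ranges: [-169.43, 169.43], [-51.17, 129.36], [1.28, 143.12], [-76.62, 256.62], [0, 156.53], [-152.29, 152.29]. Speed limits (degrees/s): [136.94, 136.94, 159.86, 180, 180, 180].

### API

Orientations are given as [roll, pitch, yaw] about the fixed x, y, z axes, in that order (R = Rz(yaw) Ry(pitch) Rx(roll)).
In Python, from cell import robot, viewer, order gives the robot as it stands. The module is installed in compiled form; this text tells all that it offers.
- The arm moves only by the shell command python3 -m handwheel 'ROWS'. ROWS is JSON, a list that holds one entry, the list of rows, each a list of 5 numbers: the closure, from -1 (fully open) to 1 (shut), then the shift along the tool's x, y, z in cm, then the turn about the tool's z in rad. A call has 1 to 20 rows; each row shifts and turns the commanded pose from where the row before left it, along the tool's axes as they then stand; what a row does not reach is not made up. A row lasts 1/10 s, in which the tool goes at most 50 mm and 8.59 degrees, less where a joint would pass 70% of its speed; a pose out of reach is approached as far as the arm can. A call is refused whole if a number of a shift passes 5 or a number of a turn 0.15, either way. A call with a gripper value outside its range is refused whole. The fingers move at their own pace and stop on an object; the grip force is fixed at half the most. Time passes only in rows, so rows that do not move let the fingers close. It gives the time, the measured TCP pose, the force, the opening and the grip force at its end, in the units of the state.
- robot.read_state(): the state, without advancing time (a new reading comes with each control period).
- viewer.snapshot(name): name is "scene" or "top"; returns the picture (384x512x3 uint8, blue, green, red); there is no depth.
- viewer.get_calibration(name): a dict with "fovy" (degrees; the focal length in pixels is half the picture's height over the tangent of half this angle, whatever the lens; pixels are square), "cx", "cy" (the principal point, pixels), "R" (3x3) and "t" (3): a world point X has camera coordinates R X + t. Camera axes: x right, y down, z forward; pixel columns grow to the right and rows downward; lengths in m; the calibration is good to about 2 mm. A picture is of the moment at which its call begins. get_calibration takes no time and is no camera call.
- order.close_job(): hands the job in; it is judged then, once.
The state is a dict: "time": time; "joint_positions": joint angles; "joint_velocities": joint speeds; "effort": joint torques, N m; "position": TCP position; "ee_rot": TCP orientation; "force": force on the tool from outside, world axes, zero at the start; "wrist_torque": the same for the moment, N m; "grip_width": finger opening in m; "gripper_force": force on a finger pad.
Only numpy, scipy, OpenCV 4.12 (cv2) and the standard library are available. Lean on these libraries where they do the work, as an engineer would, in place of code of your own. Each camera call takes 0.05 s, during which the arm holds its last target. There are 200 camera calls.

## Working session

There is one attempt and no reset: what is moved stays moved. The work goes in short steps, Python scripts to look and compute and a shell command to move; the robot and the scene stay as the last step left them, time stands still between calls to the robot, and variables do not carry over. Pictures are saved under pics/ and viewed, at most 10 in all, crops included, and the job is handed in when it is done.

```bash
mkdir -p pics; python3 - <<'E'
from cell import robot,viewer
import cv2
for n in("scene","top"):
    cv2.imwrite(f"pics/{n}0.png",cv2.resize(viewer.snapshot(n),(800,600),interpolation=cv2.INTER_CUBIC))
    print(n,viewer.get_calibration(n))
s=robot.read_state();print(s['time'],s['position'],s['ee_rot'],robot.tip_reach)
E
```

```text
scene {'fovy': 48.869335442184884, 'cx': 253.97562972405976, 'cy': 197.31345485538756, 'R': array([[-0.90930974, -0.41598671,  0.01052859],
       [-0.34815678,  0.74669454, -0.5667752 ],
       [ 0.22790931, -0.51903981, -0.82380521]]), 't': array([0.48825536, 0.22134764, 1.13447512])}
top {'fovy': 43.955869109226214, 'cx': 255.45253852628372, 'cy': 195.4253518680595, 'R': array([[ 6.07981366e-04, -9.99987254e-01, -5.01218571e-03],
       [-9.93842957e-01, -4.88989737e-05, -1.10797899e-01],
       [ 1.10796242e-01,  5.04868853e-03, -9.93830319e-01]]), 't': array([0.01223432, 0.5294318 , 1.56066275])}
0.1 [ 0.17997297 -0.57184799  0.22570104] [-1.79905270e+02 -9.23852704e-03  1.74626911e+01] 0.008
```

View pics/scene0.png

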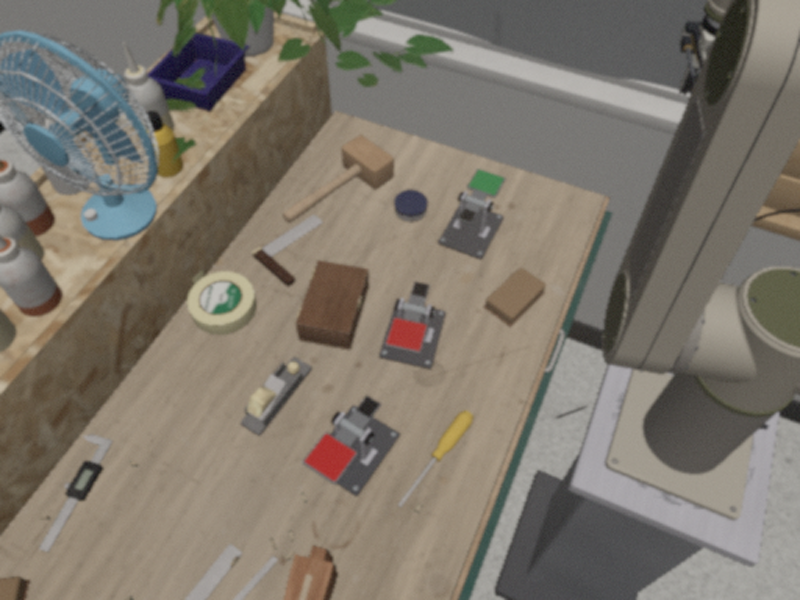

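View pics/top0.png

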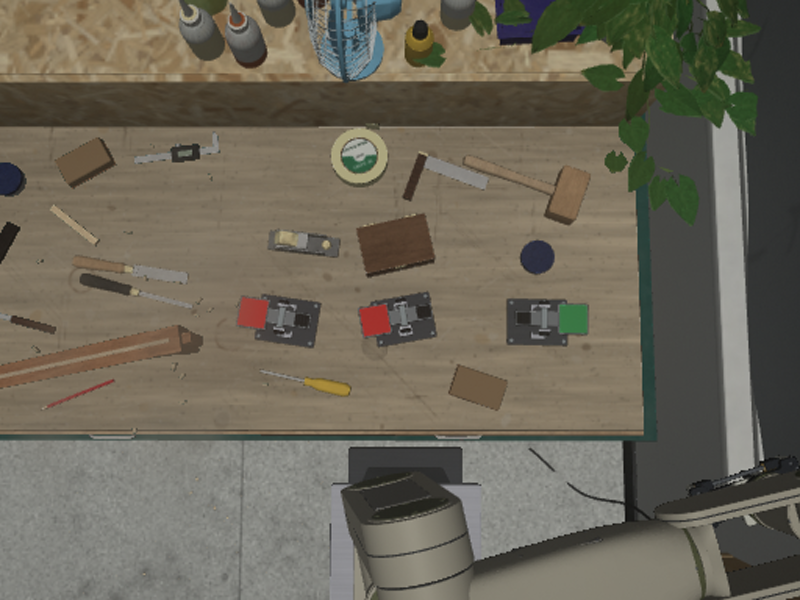

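The plane's stand is at top-picture (290,318) with red up. The box's stand is at (403,318), red up, and the tin's stand at (545,320), green up. Next I'll enlarge crops of the two stands to work on.

```bash
python3 - <<'E'
from cell import viewer
import cv2,numpy as np
im=viewer.snapshot("top")
a=im[180:230,148:214];b=im[180:230,318:384]
f=lambda c:cv2.resize(c,None,fx=6,fy=6,interpolation=cv2.INTER_CUBIC)
cv2.imwrite("pics/crop.png",np.hstack([f(a),f(b)]))
E
```

```text
(no output)
```

View pics/crop.png

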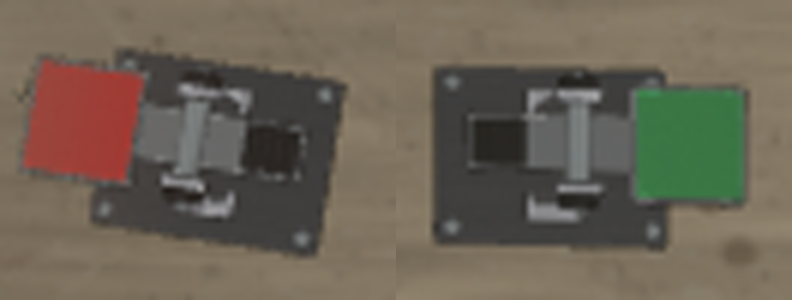

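Plane crop: base corners at (120,48), (345,85), (315,255), (92,222); paddle (40,58), (145,72), (128,182), (22,170); tail pad about (272,150). Tin crop: base (434,67), (665,72), (667,248), (433,243); paddle (634,88), (746,88), (745,205), (632,200); tail pad about (499,141).

```bash
cat > h.py <<'E'
from cell import viewer
import numpy as np
def ray(n,u,v,z):
    c=viewer.get_calibration(n);f=192/np.tan(np.radians(c['fovy']/2))
    C=-c['R'].T@c['t'];d=c['R'].T@np.array([(u-c['cx'])/f,(v-c['cy'])/f,1]);return C+d*(z-C[2])/d[2]
E
python3 - <<'E'
from h import *
for n,off,base,pad,tail in(("plane",(148,180),[(120,48),(345,85),(315,255),(92,222)],[(40,58),(145,72),(128,182),(22,170)],(272,150)),
 ("tin",(252,180),[(434,67),(665,72),(667,248),(433,243)],[(634,88),(746,88),(745,205),(632,200)],(499,141))):
    g=lambda p,z:ray("top",(p[0]+.5)/6-.5+off[0],(p[1]+.5)/6-.5+off[1],z)[:2]
    B=np.array([g(p,.011) for p in base]);P=np.array([g(p,.092) for p in pad])
    e=(B[0]-B[1]+B[3]-B[2])/2;h=(B[0]-B[3]+B[1]-B[2])/2
    print(n,B.mean(0).round(4),"ysize",np.linalg.norm(e),"xsize",np.linalg.norm(h),"yaw",np.degrees(np.arctan2(-e[0],e[1])),np.degrees(np.arctan2(h[1],h[0])))
    print(" paddle",P.mean(0),"tail",g(tail,.092), np.linalg.norm(P.mean(0)-g(tail,.092)))
for n,p in(("screwdriver ends",((262,372),(350,388))),("sand",((455,366),(507,382),(450,395),(499,410)))):
    print(n,[ray("top",a*.64,b*.64,.02)[:2].round(3) for a,b in p])
E
```

```text
plane [0.4991 0.254 ] ysize 0.12802763955942836 xsize 0.09827407078791796 yaw -8.879771512241696 -8.571067858018324
 paddle [0.50880586 0.31354975] tail [0.49290852 0.21252355] 0.10226934497320155
tin [ 0.4964 -0.2832] ysize 0.1304425890283804 xsize 0.09924078937460065 yaw -1.2291536986871396 -0.973085803295887
 paddle [ 0.49560207 -0.34315131] tail [ 0.49779704 -0.24180953] 0.10136554481329721
screwdriver ends [array([0.387, 0.305]), array([0.354, 0.117])]
sand [array([ 0.4  , -0.107]), array([ 0.367, -0.217]), array([ 0.339, -0.096]), array([ 0.308, -0.199])]
```

```bash
python3 -m handwheel '[[[1,0,0,0,-0.15],[1,0,0,0,-0.15],[1,0,0,0,-0.15],[1,0,0,0,-0.15],[1,0,0,0,-0.15],[1,0,0,0,-0.15],[1,0,0,0,-0.15],[1,0,0,0,-0.15],[1,0,0,0,-0.05],[1,3.2,3.2,0,0],[1,3.2,3.2,0,0],[1,3.2,3.2,0,0],[1,3.2,3.2,0,0],[1,3.2,3.2,0,0],[1,3.2,3.2,0,0],[1,3.2,3.2,0,0],[1,3.2,3.2,0,0],[1,3.2,3.2,0,0],[1,3.2,3.2,0,0]]]'
```

```text
time: 2.05
position: [0.5061, -0.2559, 0.2264]
ee_rot: [-180.0, -0.0, 89.1]
force: [1.4, -0.9, 0.8]
grip_width: 0.0004
gripper_force: 0.0
```

```bash
python3 -m handwheel '[[[1,0.5,-0.9,2,0],[1,0,0,3,0],[1,0,0,3,0],[1,0,0,2.5,0],[1,0,0,1,0],[1,0,0,1,0],[1,0,0,0.8,0],[1,0,0,0.8,0],[1,0,0,0.8,0],[1,0,0,0.8,0],[1,0,0,0.7,0],[1,0,0,0.7,0],[1,0,0,0,0]]]'
python3 - <<'E'
from cell import viewer
import cv2
im=viewer.snapshot("scene")
cv2.imwrite("pics/s1.png",cv2.resize(im[90:180,240:360],(800,600),interpolation=cv2.INTER_CUBIC))
E
```

```text
time: 3.35
position: [0.4953, -0.2518, 0.0541]
ee_rot: [-179.9, -0.1, 89.1]
force: [-0.5, -0.1, -0.3]
grip_width: 0.0005
gripper_force: 0.0
```

View pics/s1.png

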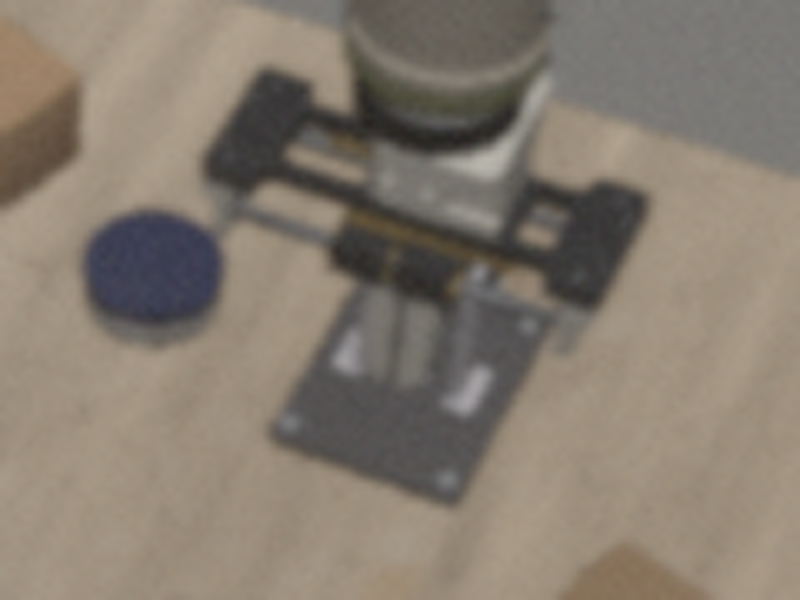

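The stand is in place and the tail is pressed down between the cheeks; the gripper hides the paddle. Next I'll rise and go round to the -y side.

```bash
python3 -m handwheel '[[[1,0,0,-4,0],[1,0,0,-5,0],[1,0,0,-5,0],[1,0,0,-4.6,0],[1,-3.6,0,0,0],[1,-3.6,0,0,0],[1,-3.6,0,0,0],[1,0,0,0,0]]]'
python3 - <<'E'
from cell import viewer
import cv2
im=viewer.snapshot("scene")
cv2.imwrite("pics/s2.png",cv2.resize(im[90:180,240:360],(800,600),interpolation=cv2.INTER_CUBIC))
E
```

```text
time: 4.2
position: [0.4936, -0.3641, 0.2415]
ee_rot: [-180.0, 0.1, 88.9]
force: [-0.3, 0.9, 0.1]
grip_width: 0.0005
gripper_force: 0.0
```

View pics/s2.png

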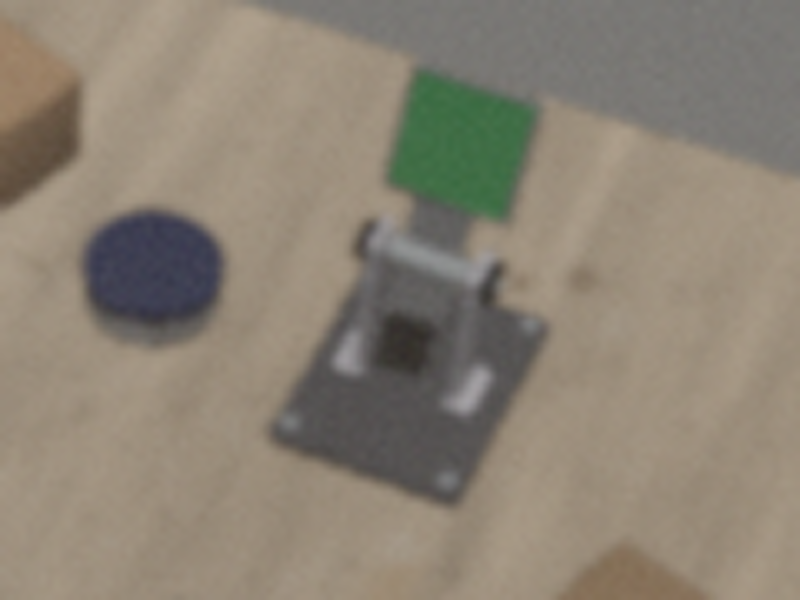

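The paddle now stands at about 60° with green facing the robot side, and the stand hasn't moved. Next: push the paddle over and press it level.

```bash
python3 -m handwheel '[[[1,0,0.2,4,0],[1,0,0,4,0],[1,0,0,2.4,0],[1,1.5,0,0,0],[1,1.5,0,0,0],[1,1.2,0,0,0],[1,1.2,0,0,0],[1,1.2,0,0,0],[1,1.2,0,0,0],[1,1.2,0,0,0],[1,1.2,0,0,0],[1,1.2,0,0,0],[1,0.9,0,0.9,0],[1,0.9,0,0.9,0],[1,0.9,0,0.9,0],[1,0,0,0.9,0],[1,0,0,0.9,0],[1,0,0,0,0],[1,0,0,0,0]]]'
python3 -m handwheel '[[[1,0,0,-3,0],[1,0,0,-5,0],[1,0,0,-5,0],[1,0,0,-2,0],[1,0,0,0,0]]]'
python3 - <<'E'
from cell import viewer
import cv2
im=viewer.snapshot("scene")
cv2.imwrite("pics/s3.png",cv2.resize(im[90:180,240:360],(800,600),interpolation=cv2.INTER_CUBIC))
E
```

```text
time: 6.15
position: [0.4985, -0.2197, 0.0923]
ee_rot: [-180.0, -0.0, 89.1]
force: [-0.5, 0.8, 0.1]
grip_width: 0.0001
gripper_force: 0.0
time: 6.65
position: [0.5011, -0.2211, 0.2486]
ee_rot: [179.5, 0.3, 89.1]
force: [-0.2, -0.3, 0.1]
grip_width: -0.0
gripper_force: 0.0
```

View pics/s3.png

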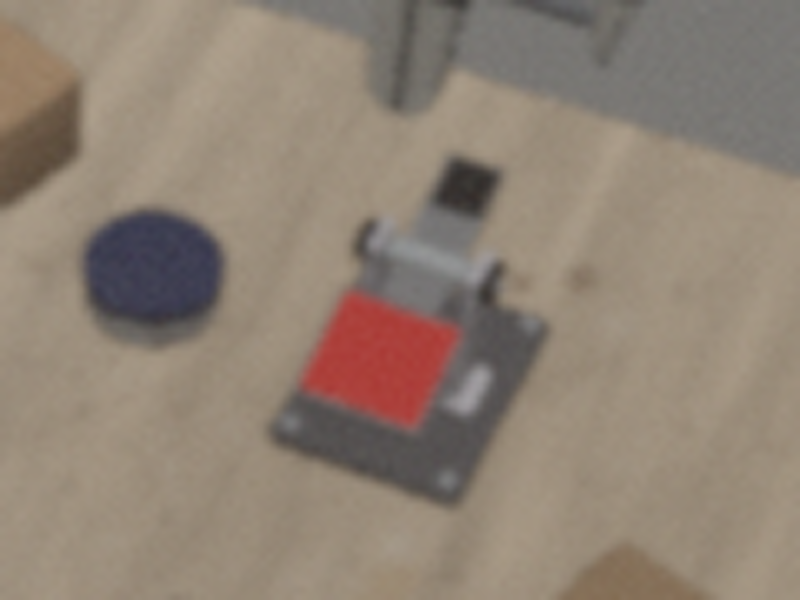

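The tin's flag is red and level, and its stand is in place. Next, the plane.

```bash
python3 -m handwheel '[[[1,4.4,-0.1,0,0],[1,4.4,-0.1,0,0],[1,4.4,-0.1,0,0],[1,4.4,-0.1,0,0],[1,4.4,-0.2,0,0],[1,4.4,-0.2,0,0],[1,4.4,-0.2,0,0],[1,4.4,-0.2,0,0],[1,4.4,-0.2,0,0],[1,4.4,0,0,0],[1,0,0,0,0.136],[1,0,0,0,0],[1,0,0,0,0]]]'
```

```text
time: 8.0
position: [0.4913, 0.2202, 0.2412]
ee_rot: [-179.9, 0.1, 81.5]
force: [0.8, 0.6, -0.3]
grip_width: 0.0007
gripper_force: 0.0
```

```bash
python3 -m handwheel '[[[1,0.2,0.3,3,0],[1,0,0,3,0],[1,0,0,3,0],[1,0,0,2.8,0],[1,0,0,1,0],[1,0,0,1,0],[1,0,0,0.8,0],[1,0,0,0.8,0],[1,0,0,0.8,0],[1,0,0,0.8,0],[1,0,0,0.8,0],[1,0,0,0.8,0],[1,0,0,0,0]]]'
python3 -m handwheel '[[[1,0,0,-4,0],[1,0,0,-5,0],[1,0,0,-5,0],[1,0,0,-4.6,0],[1,3.6,0,0,0],[1,3.6,0,0,0],[1,3.6,0,0,0],[1,0,0,0,0]]]'
python3 - <<'E'
from cell import viewer
import cv2
im=viewer.snapshot("scene")
cv2.imwrite("pics/s4.png",cv2.resize(im[235:325,170:290],(800,600),interpolation=cv2.INTER_CUBIC))
E
```

```text
time: 9.3
position: [0.4939, 0.2219, 0.0549]
ee_rot: [-179.9, 0.1, 81.3]
force: [0.1, -0.0, 1.3]
grip_width: 0.0005
gripper_force: 0.0
time: 10.1
position: [0.5109, 0.3326, 0.242]
ee_rot: [-179.9, -0.1, 81.5]
force: [-0.1, 0.5, 0.0]
grip_width: 0.0006
gripper_force: 0.0
```

View pics/s4.png

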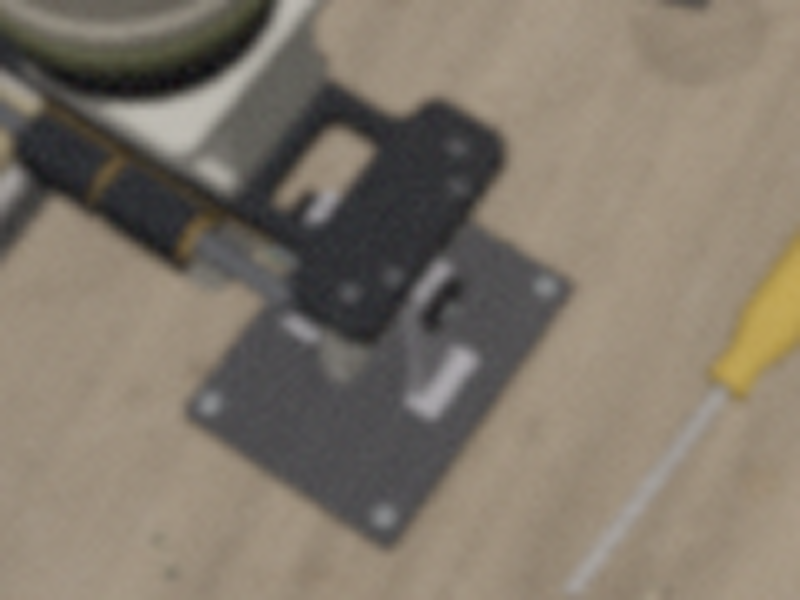

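The gripper hides the paddle, but the place where it lay level, above the base's left part, is clear, so it is raised. Now the mirror-image push.

```bash
python3 -m handwheel '[[[1,0,0,4,0],[1,0,0,4,0],[1,0,0,2.4,0],[1,-1.5,0,0,0],[1,-1.5,0,0,0],[1,-1.2,0,0,0],[1,-1.2,0,0,0],[1,-1.2,0,0,0],[1,-1.2,0,0,0],[1,-1.2,0,0,0],[1,-1.2,0,0,0],[1,-1.2,0,0,0],[1,-0.9,0,0.9,0],[1,-0.9,0,0.9,0],[1,-0.9,0,0.9,0],[1,0,0,0.9,0],[1,0,0,0.9,0],[1,0,0,0,0],[1,0,0,0,0]]]'
python3 -m handwheel '[[[1,0,0,-3,0],[1,0,0,-5,0],[1,0,0,-5,0],[1,0,0,-5,0],[1,-4,0,0,0],[1,-4,0,0,0],[1,-4,0,0,0],[1,-4,0,0,0],[1,0,0,0,0],[1,0,0,0,0]]]'
python3 - <<'E'
from cell import viewer
import cv2
cv2.imwrite("pics/s5.png",cv2.resize(viewer.snapshot("scene")[90:330,170:370],(500,600),interpolation=cv2.INTER_CUBIC))
E
```

```text
time: 12.05
position: [0.4899, 0.19, 0.0933]
ee_rot: [-180.0, 0.0, 81.3]
force: [-0.3, -0.7, -0.0]
grip_width: 0.0006
gripper_force: 0.0
time: 13.05
position: [0.4662, 0.0312, 0.2744]
ee_rot: [179.9, -0.0, 81.2]
force: [-0.3, 0.6, 0.8]
grip_width: 0.0004
gripper_force: 0.0
```

View pics/s5.png

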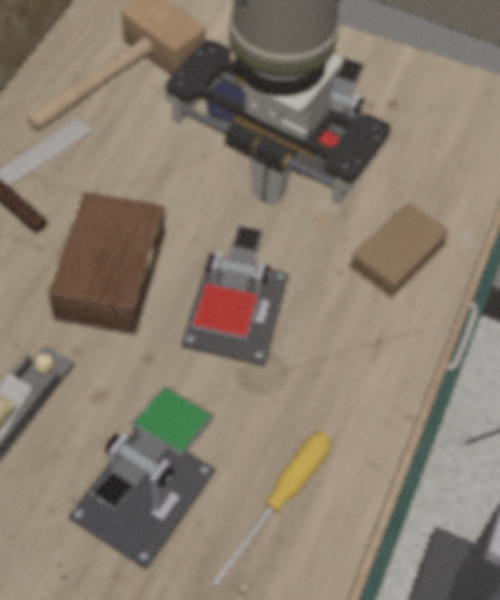

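The plane's flag is green and lies level at about (175,419), the box's is still red at (225,310), and the tin's is red. No stand or item has visibly moved, and the arm is clear of everything.

```bash
python3 -c "
from h import *
print(ray('scene',240,257.6,.09), np.array([.499,.254])-.059*np.array([.151,.9885]))
from cell import order
print(order.close_job())"
```

```text
[0.48457988 0.20152155 0.09      ] [0.490091  0.1956785]
the job is handed in; nothing more can be done
None
```

The block plane's flag is flipped to green and the round tin's to red, both lying about level; the walnut box's flag is still on red, no stand or item visibly moved, and the job is handed in, though no verdict came back.

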